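# Set out the dissection kit beside the microscope

### The arm

A 6-joint arm with a two-finger parallel gripper is mounted at the origin on the work surface. World frame = base frame: x ahead of the robot, y to its left, z up, the work surface at z = 0. Lengths are in m, angles in rad, forces in N, time in s.
With the tool pointing down it reaches from about 0.35 to 0.85 m from the base axis. Payload 8.1 kg.
Tool frame: the origin (TCP) lies between the finger pads; the fingertips stand 11 mm ahead of it and the grasp point (between the pads) lies 8 mm behind it (robot.tips_ahead is the distance from the TCP to the fingertips, in m); z points along the fingers, y is the line along which they close (so a half turn about z gives the same grasp; the last joint's range is limited). The gripper opens to 93 mm and grips with 3 to 60 N. Pads are 15 mm wide; open, the fingers measure 128 mm over their backs; the gripper's body (75 mm by 188 mm) begins 65 mm behind the grasp point.
Start: joints at [-0.085, 0.13, 1.488, -0, 1.523, -0.085], TCP at [0.6, 0, 0.23] pointing down, gripper open.
Joint ranges: [-2.96, 2.96], [-0.89, 2.26], [0.02, 2.5], [-1.34, 4.48], [0, 2.73], [-2.66, 2.66]. Speed limits (rad/s): [2.39, 2.39, 2.79, 3.14, 3.14, 3.14].

### API

Orientations are given as a rotation vector (axis times angle).
In Python, from plant import robot gives the robot as it stands. The module is installed in compiled form; this text tells all that it offers.
- The arm moves only by the tool move_arm, never from a script. Its argument "deltas" is one flat list of numbers, 7 for each row, row after row: the shift along the tool's x, y, z in m, then the turn, a rotation vector about the tool's x, y, z in rad, then the opening, from 0 (shut) to 1 (fully open). A call has 1 to 12 rows; each row is the pose to reach, as a shift and turn from the pose commanded when the call began, along the tool's axes at that moment; what a row does not reach only later rows make up. A row lasts 1/8 s, in which the tool goes at most 62.5 mm and 10.7 degrees, less where a joint would pass 70% of its speed; a pose out of reach is approached as far as the arm can. A call with a gripper value outside its range is refused whole. The fingers move at their own pace and stop on an object; "squeeze" is the grip in N (left out, the last holds). Time passes only in rows, so rows that repeat a pose let the fingers close. It gives the time, the measured TCP pose, the force, the opening and the grip force at its end, in the units of the state.
- robot.read_state(): the state, without advancing time (a new reading comes with each control period).
- robot.read_camera(name): name is "scene" or "side" or "wrist"; returns (picture, depth): 420x560x3 uint8, red, green, blue; 420x560 float32, m along the optical axis (not along the pixel's ray), 0 where there is no reading.
- robot.camera_model(name): a dict with "K" (3x3 intrinsics, pixels), "R" (3x3) and "t" (3): a world point X has camera coordinates R X + t; the wrist camera has in their place "tool_from_camera" (4x4, takes a point from camera to tool coordinates, whose origin is the TCP and whose axes are the flange's). Camera axes: x right, y down, z forward; pixel columns grow to the right and rows downward; lengths in m; the calibration is good to about 2 mm. A picture is of the moment at which its call begins: read the wrist's pose just before it. camera_model takes no time and is no camera call.
- robot.close_job(): hands the job in; it is judged then, once.
Trained networks look in the newest picture that a camera, given by its name, has taken for a name from the list of things; names that differ only in an ending like _2 or _b are one class to them, and where a whole thing is asked for, a point or a joint stands for the part that bears it (a point fixed in the world has none). Each returns a list of dicts, best first, with "confidence" (0 to 1); they miss things now and then, are a little off and sometimes report something else, mostly with a low value. They report only what shows in the picture. A call takes as long as a camera call.
- robot.recognise(camera, label): "uv" ([column, row] in pixels, amid what is visible of it).
The state is a dict: "t": time; "q": joint angles; "dq": joint speeds; "joint_torque": joint torques, N m; "tool_pos": TCP position; "orientation": TCP orientation; "force": force on the tool from outside, world axes, zero at the start; "wrist_torque": the same for the moment, N m; "opening": finger opening in m; "gripper_force": force on a finger pad.
Only numpy, scipy, OpenCV 4.12 (cv2) and the standard library are available. Lean on these libraries where they do the work, as an engineer would, in place of code of your own. Each camera call takes 0.05 s, during which the arm holds its last target. There are 200 camera calls.

### The job

Clear the bench for the next dissection: lay the three instruments in the kit tray, one to a bay and lying flat along its bay (either way round), in order of use starting from the end of the tray with the steel carrying loop: forceps first, then the probe, then the spatula. Put the Petri dish, lid up, in the round dark steel saucer and stand the vial upright in the square grey socket.

Things in the scene. Friction and masses are not known exactly. Their poses are not given: they have to be found in the camera images.
- forceps_mid (a point): Dark steel tweezers-type forceps lying flat: 120 mm long (own x, reaching 60 mm each way), two blades that bow apart and meet at both ends, 10 mm high. Point: the centre, half-way up (5 mm). There the two blades run parallel for 36 mm, 16 mm wide over their outsides (17 mm over the grip ribs); grasp across them (along own y). Rigid, 30 g or so.
- probe_mid (a point): Double-ended steel dissecting probe lying flat: 134 mm long (own x), square-section handle 70 mm long, 10 mm wide and 10 mm high in the middle, a thin straight needle at one end and a thin bent one at the other. Point: the centre of the handle, half-way up (5 mm). About 35 g.
- spatula_mid (a point): Double-ended steel lab spatula lying flat: 140 mm long (own x), handle 70 mm long, 10 mm wide and 10 mm high in the middle, flat blades 18 mm and 14 to 18 mm wide, 3 mm thick, at its ends. Point: the centre of the handle, half-way up (5 mm). About 40 g.
- dish_mid (a point): Closed Petri dish with clear rim and reddish-brown medium, 60 mm in diameter over the lid, 18 mm high, standing lid up: the lid is its upper 9 mm, the base below is 58 mm in diameter. Rigid, one piece. Point: the centre, 9 mm above its underside; own z is up. About 40 g.
- vial_mid (a point): Upright amber glass vial with a white label band and a black screw cap, 28 mm in diameter, 65 mm tall, closed. Point: the centre, 32.5 mm above its underside; own z is up. About 40 g.
- tray_mid (a point): Fixed kit tray, 184 (own x) by 194 mm (own y). Point: centre of its blue floor, 3 mm above the bench. x-end walls 14 mm high, y-side edges 5 mm. Three bays side by side, centres at y = -63, 0, +63 mm, each 60 mm wide and 176 mm long along own x, parted by ribs at y = -31 and +31 mm, only near the ends (62 to 88 mm from the middle), 10 mm high over the floor; the middle is open.
- loop: Flat oval steel carrying loop, 87 by 31 mm, 7 mm high, fixed to the bench against one of the tray's two y sides, 113 mm from the tray's centre along own y (+ or -); it marks the end where the order starts. Origin: the centre of its underside. (A flat round black magnetic pin pad, 31 mm across and 7 mm high, is at the opposite end.)
- saucer_in (a point): Fixed round dark steel saucer for the Petri dish, 96 mm in outer diameter, 88 mm inside, floor 4 mm above the bench, rim 8 mm above the bench. Point: the centre of the floor's upper face.
- socket_in (a point): Fixed square grey open socket for the vial, 56 mm outside, 46 mm inside, floor 5 mm above the bench, walls 19 mm high above the bench. Point: the centre of the inner floor; own x and y run along its walls.

How it is judged:
By the outcome, as a careful person would: the job done as asked, in the order asked, and still so for the second after the job is handed in, with the robot touching nothing.
It also fails if it takes over 136 s, if anything falls off the work surface, if the arm or the gripper's body presses on something with over 40 N, if the wrist force passes 120 N, or if a joint passes its speed limit or range.

## Working session

There is one attempt and no reset: what is moved stays moved. The work goes in short steps, Python scripts to look and compute and a tool call to move; the robot and the scene stay as the last step left them, time stands still between calls to the robot, and variables do not carry over. Pictures are saved under pics/ and viewed, at most 14 in all, crops included, and the job is handed in when it is done.

Besides the shell and the picture viewer there is one more tool, called after "Request:" as a command line: name --argument value ..., lists and objects as JSON in quotes. move_arm: Moves the arm, as the interface text tells. Its arguments: {"type":"object","properties":{"deltas":{"type":"array","items":{"type":"number"}},"squeeze":{"type":"number"}},"required":["deltas"]}

```bash
mkdir -p pics; cat > h.py <<'E'
import numpy as np, cv2
from scipy.spatial.transform import Rotation as Ro
from plant import robot
def cam(name):
    s=robot.read_state(); im,d=robot.read_camera(name); m=robot.camera_model(name); K=np.array(m["K"])
    if name=="wrist":
        T=np.eye(4);T[:3,:3]=Ro.from_rotvec(s["orientation"]).as_matrix();T[:3,3]=s["tool_pos"]
        T=T@np.array(m["tool_from_camera"])
    else:
        R=np.array(m["R"]);t=np.array(m["t"]);T=np.eye(4);T[:3,:3]=R.T;T[:3,3]=-R.T@t
    return im,d,K,T
def cloud(d,K,T):
    v,u=np.mgrid[:d.shape[0],:d.shape[1]]
    P=np.stack([(u-K[0,2])/K[0,0]*d,(v-K[1,2])/K[1,1]*d,d],-1)
    W=P@T[:3,:3].T+T[:3,3]; W[d<=0]=np.nan; return W
def onplane(uv,z,K,T):
    r=T[:3,:3]@np.linalg.solve(K,[uv[0],uv[1],1.]); return T[:3,3]+r*(z-T[2,3])/r[2]
def save(n,im): cv2.imwrite("pics/"+n,im[...,::-1])
E
python3 - <<'E'
from h import *
L={"forceps_mid":.01,"probe_mid":.01,"spatula_mid":.01,"dish_mid":.018,"vial_mid":.05,"tray_mid":.003,"loop":.007,"saucer_in":.004,"socket_in":.005}
a=[]
for c in ("scene","side","wrist"):
    im,d,K,T=cam(c); a.append(im); W=cloud(d,K,T); np.savez(c+".npz",im=im,d=d,K=K,T=T)
    print(c,T[:3,3].round(3),T[:3,2].round(2),K[0,0])
    for l,z in L.items():
        for r in robot.recognise(c,l)[:2]:
            u=r["uv"];print(l,round(r["confidence"],2),np.round(u),W[int(u[1]),int(u[0])].round(3),onplane(u,z,K,T).round(3))
    save(c+"0.png",im)
print(robot.read_state())
E
```

```text
scene [0.976 0.503 0.948] [-0.38 -0.47 -0.8 ] 464.8287371891837
forceps_mid 0.8 [280. 215.] [ 0.551 -0.022  0.011] [ 0.55 -0.02  0.01]
spatula_mid 0.52 [256. 195.] [ 0.557 -0.109  0.009] [ 0.559 -0.106  0.01 ]
dish_mid 0.58 [204. 198.] [ 0.673 -0.177  0.018] [ 0.673 -0.174  0.018]
vial_mid 0.59 [240. 238.] [0.685 0.002 0.063] [ 0.681 -0.002  0.05 ]
tray_mid 0.63 [360. 295.] [0.541 0.257 0.004] [0.542 0.258 0.003]
loop 0.56 [408. 303.] [0.474 0.335 0.007] [0.474 0.337 0.007]
saucer_in 0.69 [199. 156.] [ 0.599 -0.321  0.002] [ 0.6   -0.316  0.004]
socket_in 0.72 [231. 124.] [ 0.457 -0.373  0.002] [ 0.458 -0.366  0.005]
side [-0.107 -0.725  0.669] [ 0.57  0.62 -0.54] 544.7079660228359
forceps_mid 0.91 [272. 225.] [ 0.525 -0.025  0.009] [ 0.524 -0.027  0.01 ]
forceps_mid 0.2 [306. 244.] [ 0.532 -0.118  0.006] [ 0.528 -0.123  0.01 ]
probe_mid 0.58 [325. 269.] [ 0.5   -0.2    0.008] [ 0.498 -0.201  0.01 ]
spatula_mid 0.6 [306. 243.] [ 0.532 -0.115  0.009] [ 0.53  -0.118  0.01 ]
dish_mid 0.84 [374. 232.] [ 0.649 -0.194  0.019] [ 0.65  -0.195  0.018]
vial_mid 0.77 [316. 187.] [ 0.668 -0.016 
[... 951 characters left out ...]
.5, 'q': array([-8.54062443e-02,  1.30433595e-01,  1.48818717e+00, -1.53898214e-05,
        1.52299089e+00, -8.53770612e-02]), 'dq': array([ 1.24470694e-03, -5.50332624e-04, -5.54518199e-04, -1.27359983e-03,
        2.69827718e-05,  1.34499638e-03]), 'joint_torque': array([ 1.50424003e-04, -5.59743369e+01, -4.92046165e+01,  7.70984986e-02,
        2.26733537e-02, -8.81820057e-06]), 'tool_pos': array([6.00010087e-01, 1.20782296e-05, 2.29622192e-01]), 'orientation': array([-2.22146979e+00, -2.22140660e+00,  3.76925018e-05]), 'force': array([ 0.06823659,  0.62613227, -0.62726341]), 'wrist_torque': array([0.07186031, 0.01931424, 0.00374943]), 'gripper_force': 0.0, 'opening': 0.09291817077086593}
```

```bash
python3 - <<'E'
from h import *
def ortho(c,z,s=800):
    f=np.load(c+".npz");K=f["K"];T=f["T"];Ti=np.linalg.inv(T)
    # image right = -y, down = -x ; x .38...74 , y .45..-.45
    v,u=np.mgrid[:int(.36*s),:int(.9*s)]
    X=np.stack([.74-v/s,.45-u/s,np.full(v.shape,z)],-1)
    P=(X@Ti[:3,:3].T+Ti[:3,3])@K.T
    uv=(P[...,:2]/P[...,2:]).astype(np.float32)
    return cv2.remap(f["im"],uv[...,0],uv[...,1],cv2.INTER_LINEAR)
save("o.png",np.vstack([ortho("scene",.008),ortho("side",.008)]))
E
```

```text
(no output)
```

View pics/o.png

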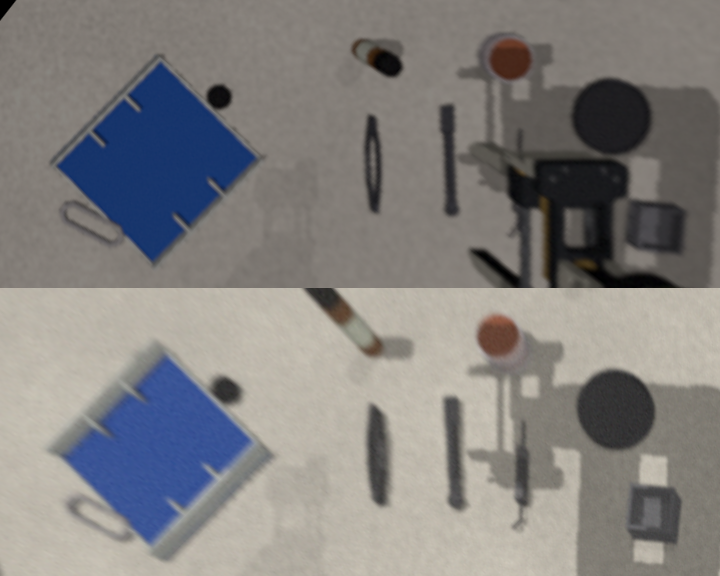

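View pics/scene0.png

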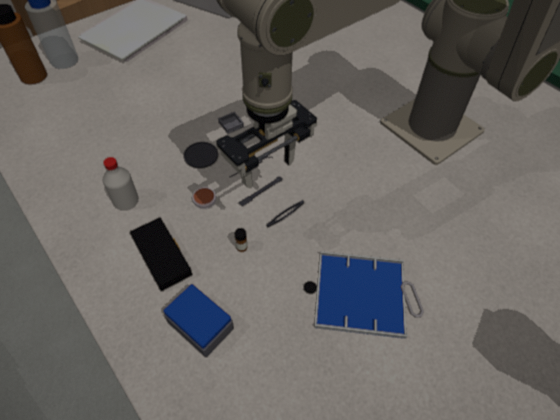

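The scene and side pictures show the tray at 45°. In the first rectified view the loop is at (92,222) and the pin pad at (219,97). Forceps (374,164), spatula (450,160) and probe (521,185 in the side half) lie roughly along world x. Next I measure poses from the depth.

```bash
python3 - <<'E'
from h import *
C={c:np.load(c+".npz") for c in("scene","side","wrist")}
box={"forceps":(.535,-.018,.075,.03,.006,.016),"spatula":(.54,-.112,.085,.03,.0065,.016),"probe":(.51,-.2,.08,.03,.0065,.016),"dish":(.665,-.185,.05,.05,.012,.025),"vial":(.675,-.003,.05,.05,.058,.075),"saucer":(.595,-.318,.06,.06,.0055,.013),"socket":(.46,-.37,.05,.05,.013,.025)}
for c,f in C.items():
    W=cloud(f["d"],f["K"],f["T"]); print(c)
    for n,(x,y,a,b,z0,z1) in box.items():
        m=(abs(W[...,0]-x)<a)&(abs(W[...,1]-y)<b)&(W[...,2]>z0)&(W[...,2]<z1)
        p=W[m]
        if len(p)<15: print(n,len(p));continue
        r=cv2.minAreaRect((p[:,:2]*1000).astype(np.float32))
        q=p[:,:2]-p[:,:2].mean(0);w,V=np.linalg.eigh(q.T@q);a_=np.degrees(np.arctan2(V[1,1],V[0,1]))
        print(n,len(p),"rect",np.round(r[0],1),np.round(r[1],1),round(r[2],1),"mean",(p.mean(0)*1000).round(1),"pca",round(a_%180,1))
    im=f["im"].astype(int); bl=((im[...,2]>im[...,0]+50)).astype(np.uint8)
    n,l,st,ce=cv2.connectedComponentsWithStats(bl)
    for i in range(1,n):
        if st[i,4]>800 :
            v,u=np.where(l==i); X=np.array([onplane(t,.003,f["K"],f["T"])[:2] for t in zip(u,v)])*1000
            print("blue",st[i],cv2.minAreaRect(X.astype(np.float32)))
save("w0.png",C["wrist"]["im"])
E
```

```text
scene
forceps 165 rect [536.7 -15.3] [120.   18.9] 2.9 mean [536.2 -15.9   9.3] pca 1.7
spatula 169 rect [ 541.4 -111.8] [137.   17.9] 3.1 mean [ 543.  -111.2    9.1] pca 2.4
probe 17 rect [ 510. -197.] [  9.2 130.4] 84.8 mean [ 501.6 -195.8    8. ] pca 177.0
dish 379 rect [ 670.9 -179. ] [60.5 58.2] 75.9 mean [ 671.7 -177.    18.2] pca 55.4
vial 115 rect [678.5  -5.1] [26.1 26.6] 8.5 mean [678.4  -3.9  64.6] pca 78.0
saucer 298 rect [ 595.3 -316.6] [98.4 93.7] 88.0 mean [ 595.5 -315.7    7.4] pca 68.5
socket 143 rect [ 459.6 -367. ] [61.4 57.7] 85.0 mean [ 459.  -364.    17.5] pca 89.0
blue [ 317  255   87   78 5524] ((535.8667602539062, 253.40252685546875), (169.3585968017578, 182.99916076660156), 44.963924407958984)
blue [ 164  285   66   62 2179] ((851.82275390625, 74.38855743408203), (85.7525863647461, 125.12310791015625), 11.524068832397461)
side
forceps 169 rect [533.3 -17.6] [118.8  21. ] 4.6 mean [531.  -17.6   8. ] pca 1.7
spatula 123 rect [ 537.7 -113.2] [133.   16.6] 2.9 mean [ 534.4 -114.2    8.3] pca 2.1
probe 131 rect [ 510. -200.] [ 12.  130.8] 87.9 mean [ 507.2 -199.
[... 497 characters left out ...]
ps 588 rect [535.3 -16.1] [118.6  17.8] 1.5 mean [534.8 -15.7   8.8] pca 1.8
spatula 419 rect [ 549.4 -109.5] [118.5  16. ] 1.9 mean [ 542.6 -110.8    8.7] pca 3.3
probe 374 rect [ 509.8 -197.9] [12.1 96.3] 87.5 mean [ 509.7 -197.5    8.9] pca 178.2
dish 581 rect [ 670.1 -194.7] [57.8 27.5] 0.4 mean [ 670.4 -192.6   17.2] pca 179.7
vial 551 rect [677.6  -5.1] [27.1 27.3] 0.9 mean [677.2  -4.6  63.7] pca 137.6
saucer 0
socket 0
blue [ 152    0  149   80 5908] ((542.6914672851562, 169.5756072998047), (158.40884399414062, 78.45233154296875), 0.011634375900030136)
blue [ 503   36   57  132 6773] ((890.8059692382812, 102.59956359863281), (63.68368148803711, 135.5757293701172), 11.701581954956055)
```

View pics/wrist0.png

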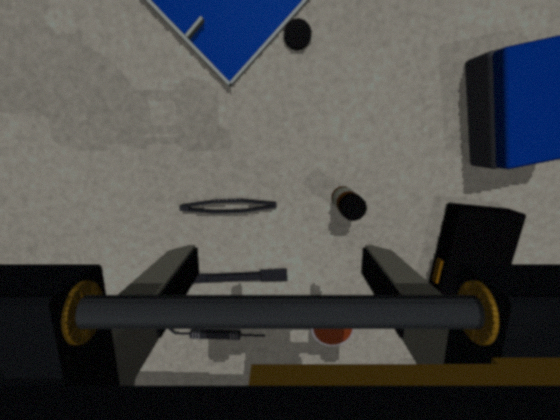

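The wrist view from home shows forceps at (228,207), spatula (243,276), probe (217,334) and vial (348,203), with the rest hidden by the fingers. All three cameras agree on the poses to about 3 mm, so I go for the forceps first.

Request:
move_arm --deltas '[-0.016,-0.065,0.13,0,0,1.54,0.35,-0.016,-0.065,0.13,0,0,1.54,0.35,-0.016,-0.065,0.13,0,0,1.54,0.35,-0.016,-0.065,0.13,0,0,1.54,0.35,-0.016,-0.065,0.13,0,0,1.54,0.35,-0.016,-0.065,0.13,0,0,1.54,0.35,-0.016,-0.065,0.13,0,0,1.54,0.35,-0.016,-0.065,0.13,0,0,1.54,0.35,-0.016,-0.065,0.13,0,0,1.54,0.35,-0.016,-0.065,0.19,0,0,1.54,0.35,-0.016,-0.065,0.217,0,0,1.54,0.35,-0.016,-0.065,0.217,0,0,1.54,0.35]' --squeeze 20

```text
t: 3.0
tool_pos: [0.5355, -0.0161, 0.0126]
orientation: [3.141, 0.048, 0.001]
force: [-0.5, 0.1, -0.2]
opening: 0.0327
gripper_force: 0.0
```

Request:
move_arm --deltas '[0,0,0,0,0,0,0,0,0,0,0,0,0,0,0,0,0,0,0,0,0,0,0,0,0,0,0,0,0,0,-0.03,0,0,0,0,0,0,-0.12,0,0,0,0,0,0,-0.12,0,0,0,0]'

```text
t: 3.88
tool_pos: [0.5368, -0.0162, 0.1366]
orientation: [3.14, 0.048, 0.008]
force: [-0.8, 0.5, -0.7]
opening: 0.0157
gripper_force: 20.0
```

Request:
move_arm --deltas '[-0.076,-0.19,-0.1,0,0,-0.755,0,-0.076,-0.19,-0.1,0,0,-0.755,0,-0.076,-0.19,-0.1,0,0,-0.755,0,-0.076,-0.19,-0.1,0,0,-0.755,0,-0.076,-0.19,-0.1,0,0,-0.755,0,-0.076,-0.19,-0.1,0,0,-0.755,0]'

```text
t: 4.62
tool_pos: [0.4531, 0.1712, 0.2321]
orientation: [2.903, 1.2, -0.001]
force: [0.4, 0.2, -0.8]
opening: 0.0154
gripper_force: 20.0
```

```bash
cat > look.py <<'E'
from h import *
import sys
im,d,K,T=cam("wrist"); save(sys.argv[1],im); W=cloud(d,K,T)
for l in ("tray_mid","loop"):
    for r in robot.recognise("wrist",l)[:1]: print(l,r["confidence"],np.round(r["uv"]),onplane(r["uv"],.005,K,T).round(4))
bl=(im[...,2].astype(int)>im[...,0].astype(int)+50).astype(np.uint8)
n,lb,st,ce=cv2.connectedComponentsWithStats(bl)
for i in range(1,n):
    if st[i,4]>3000:
        v,u=np.where(lb==i); X=np.array([onplane(t,.003,K,T)[:2] for t in zip(u,v)])*1000
        print("blue",st[i],cv2.minAreaRect(X.astype(np.float32)))
print(robot.read_state()["tool_pos"],robot.read_state()["q"].round(2))
E
python3 look.py w1.png
```

```text
tray_mid 0.78 [281.  82.] [0.5442 0.2599 0.005 ]
loop 0.69 [170.  85.] [0.4527 0.3473 0.005 ]
blue [  195     2   171   164 25935] ((539.2237548828125, 255.96290588378906), (174.1403045654297, 185.45083618164062), 44.96628952026367)
[0.45314374 0.17046666 0.23159083] [ 0.25 -0.19  1.8  -0.    1.53  1.04]
```

View pics/w1.png

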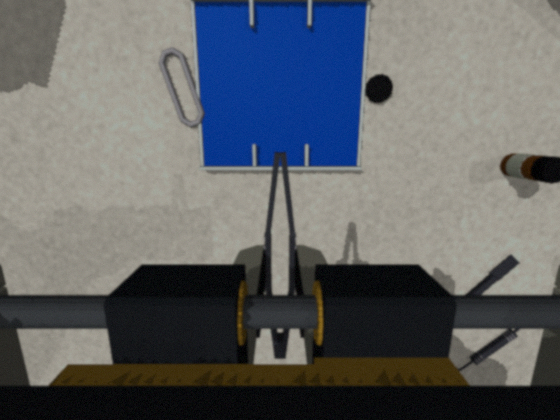

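The wrist picture shows the tray at (280,85) square to the tool, the loop on its left (180,88), the pin pad on the right (379,88), and the forceps held straight along tool x. So the loop bay is at (0.495, 0.3005).

Request:
move_arm --deltas '[0.061,-0.031,0.06,0,0,0,0,0.122,-0.062,0.12,0,0,0,0,0.122,-0.062,0.14,0,0,0,0,0.122,-0.062,0.14,0,0,0,0,0.122,-0.062,0.19,0,0,0,0,0.122,-0.062,0.21,0,0,0,0,0.122,-0.062,0.215,0,0,0,0,0.122,-0.062,0.215,0,0,0,0]'

```text
t: 5.78
tool_pos: [0.4966, 0.3017, 0.0192]
orientation: [-2.903, -1.202, -0.003]
force: [0.4, -0.4, -0.5]
opening: 0.0155
gripper_force: 20.0
```

Request:
move_arm --deltas '[0,0,0.001,0,0,0,0,0,0,0.001,0,0,0,0,0,0,0.001,0,0,0,0]'

```text
t: 6.15
tool_pos: [0.4959, 0.3019, 0.0173]
orientation: [-2.902, -1.203, -0.002]
force: [-0.1, -0.5, -0.8]
opening: 0.0156
gripper_force: 20.0
```

Request:
move_arm --deltas '[0,0,0.001,0,0,0,0,0,0,0.001,0,0,0,0.28,0,0,0.001,0,0,0,0.28,0,0,0,0,0,0,0.28,0,0,-0.06,0,0,0,0.28,0,0,-0.12,0,0,0,0.28]'

```text
t: 6.9
tool_pos: [0.4947, 0.3013, 0.1372]
orientation: [2.902, 1.203, -0.004]
force: [1.5, 0.1, 0.2]
opening: 0.026
gripper_force: 0.0
```

Request:
move_arm --deltas '[-0.343,0.364,0,0,0,0.824,0.28,-0.343,0.364,0,0,0,0.824,0.28,-0.343,0.364,0,0,0,0.824,0.28,-0.343,0.364,0,0,0,0.824,0.28,-0.343,0.364,0,0,0,0.824,0.28,-0.343,0.364,0,0,0,0.824,0.28,-0.343,0.364,0,0,0,0.824,0.28,-0.343,0.364,0,0,0,0.824,0.28,-0.343,0.364,0,0,0,0.824,0.28,-0.343,0.364,0,0,0,0.824,0.28]'

```text
t: 8.15
tool_pos: [0.5104, -0.1982, 0.1365]
orientation: [-3.14, 0.062, 0.0]
force: [0.0, 0.2, 0.4]
opening: 0.0262
gripper_force: 0.0
```

```bash
python3 - <<'E'
from h import *
im,d,K,T=cam("scene");W=cloud(d,K,T)
def rep(n,x,y,a,b,z0,z1):
    m=(abs(W[...,0]-x)<a)&(abs(W[...,1]-y)<b)&(W[...,2]>z0)&(W[...,2]<z1);p=W[m]
    print(n,len(p),cv2.minAreaRect((p[:,:2]*1000).astype(np.float32)) if len(p)>5 else "",p.mean(0))
# tray frame crop of forceps: rectified view
Ti=np.linalg.inv(T);v,u=np.mgrid[:500,:500]
X=np.stack([.665-v/2000,.381-u/2000,np.full(v.shape,.008)],-1);P=(X@Ti[:3,:3].T+Ti[:3,3])@K.T
uv=(P[...,:2]/P[...,2:]).astype(np.float32);save("t1.png",cv2.remap(im,uv[...,0],uv[...,1],1))
s=robot.read_state();print(s["tool_pos"],s["orientation"],s["q"].round(2),s["t"])
E
```

```text
[ 0.51052135 -0.19740693  0.13647206] [-3.14039208e+00  5.95814428e-02  5.45667228e-04] [-0.46  0.05  1.74  0.    1.35  1.15] 8.2
```

View pics/t1.png

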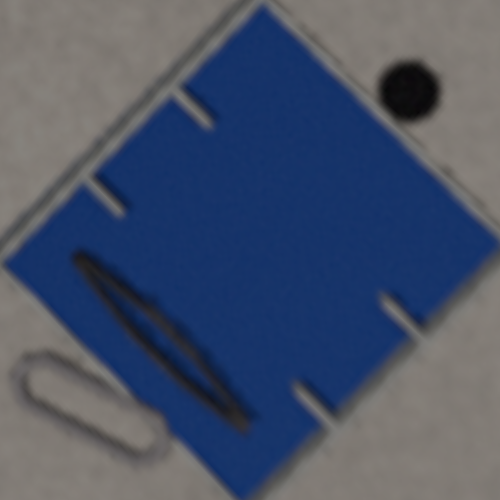

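The forceps lie along the loop bay, (80,258) to (243,425) in the crop, at 45°. Now the probe.

Request:
move_arm --deltas '[0,-0.0005,0.06,0,0,0,0.28,0,-0.0005,0.11,0,0,0,0.28,0,-0.0005,0.124,0,0,0,0.28,0,-0.0005,0.124,0,0,0,0.28,0,-0.0005,0.124,0,0,0,0,0,-0.0005,0.124,0,0,0,0,0,-0.0005,0.124,0,0,0,0,0,-0.0005,0.124,0,0,0,0,0,-0.0005,0.08,0,0,0,0,0,-0.0005,0.02,0,0,0,0,0,-0.0005,0,0,0,0,0]'

```text
t: 9.57
tool_pos: [0.5128, -0.1989, 0.1413]
orientation: [3.138, -0.06, 0.009]
force: [0.6, -0.1, -1.0]
opening: 0.0095
gripper_force: 20.0
```

Request:
move_arm --deltas '[0.012,-0.455,0,0,0,-0.824,0,0.012,-0.455,0,0,0,-0.824,0,0.012,-0.455,0,0,0,-0.824,0,0.012,-0.455,0,0,0,-0.824,0,0.012,-0.455,0,0,0,-0.824,0,0.012,-0.455,0,0,0,-0.824,0,0.012,-0.455,0,0,0,-0.824,0,0.012,-0.455,0,0,0,-0.824,0,0.012,-0.455,0,0,0,-0.824,0,0.012,-0.455,0.05,0,0,-0.824,0,0.012,-0.455,0.1,0,0,-0.824,0,0.012,-0.455,0.115,0,0,-0.824,0]'

```text
t: 11.08
tool_pos: [0.5372, 0.2532, 0.0176]
orientation: [2.903, 1.2, -0.011]
force: [0.0, 0.1, -0.6]
opening: 0.0098
gripper_force: 20.0
```

Request:
move_arm --deltas '[0,0,0,0,0,0,0,0,0,0,0,0,0,0]'

```text
t: 11.32
tool_pos: [0.5419, 0.2566, 0.0242]
orientation: [2.902, 1.202, 0.006]
force: [0.3, 0.6, -1.0]
opening: 0.0098
gripper_force: 20.0
```

Request:
move_arm --deltas '[0,0,0.004,0,0,0,0,0,0,0.006,0,0,0,0,0,0,0.006,0,0,0,0]'

```text
t: 11.7
tool_pos: [0.5407, 0.2568, 0.0167]
orientation: [2.902, 1.203, 0.003]
force: [0.0, -0.3, 4.5]
opening: 0.0099
gripper_force: 20.0
```

Touching the floor (4.5 N up). Release, lift, and go to the spatula.

Request:
move_arm --deltas '[0,0,0,0,0,0,0.28,0,0,0,0,0,0,0.28,0,0,0,0,0,0,0.28,0,0,-0.05,0,0,0,0.28,0,0,-0.11,0,0,0,0.28]'

```text
t: 12.32
tool_pos: [0.5384, 0.2559, 0.1248]
orientation: [-2.902, -1.203, 0.007]
force: [0.2, 0.7, 0.4]
opening: 0.0262
gripper_force: 0.0
```

Request:
move_arm --deltas '[-0.261,0.261,0,0,0,0.745,0.28,-0.261,0.261,0,0,0,0.745,0.28,-0.261,0.261,0,0,0,0.745,0.28,-0.261,0.261,0,0,0,0.745,0.28,-0.261,0.261,0,0,0,0.745,0.28,-0.261,0.261,0,0,0,0.745,0.28,-0.261,0.261,0,0,0,0.745,0.28,-0.261,0.261,0,0,0,0.745,0.28,-0.261,0.261,0,0,0,0.745,0.28]'

```text
t: 13.45
tool_pos: [0.5402, -0.1111, 0.1255]
orientation: [-3.14, -0.067, 0.0]
force: [0.1, 0.7, 0.3]
opening: 0.0259
gripper_force: 0.0
```

Request:
move_arm --deltas '[0,0.001,0.06,0,0,0,0.28,0,0.001,0.1,0,0,0,0.28,0,0.001,0.113,0,0,0,0.28,0,0.001,0.113,0,0,0,0.28,0,0.001,0.113,0,0,0,0,0,0.001,0.113,0,0,0,0,0,0.001,0.113,0,0,0,0,0,0.001,0.113,0,0,0,0,0,0.001,0.08,0,0,0,0,0,0.001,0.02,0,0,0,0,0,0.001,0,0,0,0,0,0,0.001,0,0,0,0,0]'

```text
t: 14.95
tool_pos: [0.5414, -0.1141, 0.1273]
orientation: [3.14, 0.064, 0.005]
force: [0.2, 0.1, -0.8]
opening: 0.0096
gripper_force: 20.0
```

Request:
move_arm --deltas '[0.057,-0.322,0,0,0,-0.743,0,0.057,-0.322,0,0,0,-0.743,0,0.057,-0.322,0,0,0,-0.743,0,0.057,-0.322,0,0,0,-0.743,0,0.057,-0.322,0,0,0,-0.743,0,0.057,-0.322,0,0,0,-0.743,0,0.057,-0.322,0,0,0,-0.743,0,0.057,-0.322,0.04,0,0,-0.743,0,0.057,-0.322,0.08,0,0,-0.743,0,0.057,-0.322,0.105,0,0,-0.743,0,0.057,-0.322,0.105,0,0,-0.743,0,0.057,-0.322,0.105,0,0,-0.743,0]'

```text
t: 16.45
tool_pos: [0.5841, 0.209, 0.0208]
orientation: [2.904, 1.197, -0.001]
force: [-0.3, 0.5, 0.1]
opening: 0.0093
gripper_force: 20.0
```

Request:
move_arm --deltas '[0,0,0.003,0,0,0,0,0,0,0.0045,0,0,0,0,0,0,0.0045,0,0,0,0,0,0,0.0045,0,0,0,0.28,0,0,0.0045,0,0,0,0.28,0,0,0.0045,0,0,0,0.28,0,0,-0.05,0,0,0,0.28,0,0,-0.11,0,0,0,0.28]'

```text
t: 17.45
tool_pos: [0.5828, 0.2101, 0.1305]
orientation: [-2.903, -1.2, 0.005]
force: [1.2, 0.7, 0.3]
opening: 0.0258
gripper_force: 0.0
```

Request:
move_arm --deltas '[-0.214,0.338,0,0,0,0.782,1,-0.214,0.338,0,0,0,0.782,1,-0.214,0.338,0,0,0,0.782,1,-0.214,0.338,0,0,0,0.782,1,-0.214,0.338,0,0,0,0.782,1,-0.214,0.338,0,0,0,0.782,1,-0.214,0.338,0,0,0,0.782,1,-0.214,0.338,0,0,0,0.782,1,-0.214,0.338,0,0,0,0.782,1,-0.214,0.338,0,0,0,0.782,1]'

```text
t: 18.7
tool_pos: [0.6711, -0.1785, 0.1307]
orientation: [-3.141, -0.005, 0.0]
force: [-0.2, 0.4, 0.5]
opening: 0.0932
gripper_force: 0.0
```

```bash
cat > tray.py <<'E'
from h import *
import sys
im,d,K,T=cam("scene")
Ti=np.linalg.inv(T);v,u=np.mgrid[:500,:500]
X=np.stack([.665-v/2000,.381-u/2000,np.full(v.shape,.008)],-1);P=(X@Ti[:3,:3].T+Ti[:3,3])@K.T
uv=(P[...,:2]/P[...,2:]).astype(np.float32);save(sys.argv[1],cv2.remap(im,uv[...,0],uv[...,1],1))
s=robot.read_state();print(s["tool_pos"],s["orientation"],s["q"].round(2),s["t"])
E
python3 tray.py t2.png
python3 - <<'E'
from h import *
for c in("side",):
    im,d,K,T=cam(c);W=cloud(d,K,T)
    m=(abs(W[...,0]-.67)<.05)&(abs(W[...,1]+.18)<.05)&(W[...,2]>.012)&(W[...,2]<.025);p=W[m]
    print(len(p),cv2.minAreaRect((p[:,:2]*1000).astype(np.float32)))
    save("s2.png",im)
E
```

```text
[ 0.67111423 -0.17848533  0.13073756] [-3.14137637e+00 -5.49604599e-03  2.48974467e-05] [-0.33  0.44  1.3   0.    1.4   1.23] 18.75
413 ((668.0743408203125, -180.8115997314453), (58.696189880371094, 57.97816848754883), 19.139511108398438)
```

View pics/t2.png

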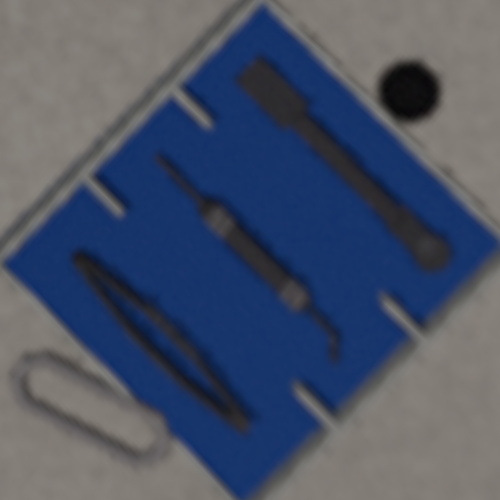

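All three instruments lie in their bays in the right order: forceps (160,345), probe (250,260), spatula (345,165). Now the dish.

Request:
move_arm --deltas '[-0.001,0.001,0.06,0,0,0,1,-0.001,0.001,0.1,0,0,0,1,-0.001,0.001,0.113,0,0,0,1,-0.001,0.001,0.113,0,0,0,1,-0.001,0.001,0.113,0,0,0,0.5,-0.001,0.001,0.113,0,0,0,0.5,-0.001,0.001,0.113,0,0,0,0.5,-0.001,0.001,0.113,0,0,0,0.5,-0.001,0.001,0.113,0,0,0,0.5,-0.001,0.001,0.09,0,0,0,0.5,-0.001,0.001,0.05,0,0,0,0.5,-0.001,0.001,0.05,0,0,0,0.5]' --squeeze 20

```text
t: 20.3
tool_pos: [0.6735, -0.1822, 0.0871]
orientation: [3.138, 0.003, 0.013]
force: [0.2, 0.1, -1.0]
opening: 0.0594
gripper_force: 20.0
```

Request:
move_arm --deltas '[-0.025,0.046,0,0,0,0,0.5,-0.05,0.092,0,0,0,0,0.5,-0.076,0.1375,0,0,0,0,0.5,-0.076,0.1375,0,0,0,0,0.5,-0.076,0.1375,0.02,0,0,0,0.5,-0.076,0.1375,0.04,0,0,0,0.5,-0.076,0.1375,0.053,0,0,0,0.5,-0.076,0.1375,0.056,0,0,0,0.5,-0.076,0.1375,0.056,0,0,0,0.5,-0.076,0.1375,0.056,0,0,0,0.5]'

```text
t: 21.55
tool_pos: [0.5949, -0.3189, 0.0255]
orientation: [3.141, 0.003, 0.002]
force: [0.4, -0.5, 0.5]
opening: 0.0592
gripper_force: 20.0
```

Request:
move_arm --deltas '[0,0,0.002,0,0,0,0.5,0,0,0.0035,0,0,0,0.5,0,0,0.0035,0,0,0,0.5]'

```text
t: 21.92
tool_pos: [0.5947, -0.319, 0.0222]
orientation: [3.141, 0.003, 0.001]
force: [-3.0, 1.5, 5.6]
opening: 0.0595
gripper_force: 20.0
```

Request:
move_arm --deltas '[0,0,0.003,0,0,0,0.85,0,0,0.002,0,0,0,0.85,0,0,0.002,0,0,0,0.85,0,0,-0.04,0,0,0,0.85,0,0,-0.1,0,0,0,0.85,0,0,-0.12,0,0,0,0.85]'

```text
t: 22.68
tool_pos: [0.5964, -0.32, 0.1465]
orientation: [3.138, 0.003, 0.009]
force: [-0.1, -1.2, -0.2]
opening: 0.0791
gripper_force: 0.0
```

Request:
move_arm --deltas '[0.083,-0.312,0,0,0,0,0.6,0.083,-0.312,0,0,0,0,0.6,0.083,-0.312,0,0,0,0,0.6,0.083,-0.312,0,0,0,0,0.6,0.083,-0.312,0,0,0,0,0.6,0.083,-0.312,0,0,0,0,0.6,0.083,-0.312,0,0,0,0,0.6,0.083,-0.312,0,0,0,0,0.6]'

```text
t: 23.68
tool_pos: [0.6763, -0.0083, 0.1407]
orientation: [3.141, 0.0, -0.001]
force: [-0.1, -0.1, -0.4]
opening: 0.0556
gripper_force: 0.0
```

```bash
python3 - <<'E'
from h import *
B={"dish":(.594,-.317,.05,.05,.015,.03),"vial":(.677,-.005,.04,.04,.055,.075),"socket":(.458,-.367,.05,.05,.013,.025)}
for c in("side","scene"):
    im,d,K,T=cam(c);W=cloud(d,K,T)
    for n,(x,y,a,b,z0,z1) in B.items():
        m=(abs(W[...,0]-x)<a)&(abs(W[...,1]-y)<b)&(W[...,2]>z0)&(W[...,2]<z1);p=W[m]
        if len(p)>5: print(c,n,len(p),cv2.minAreaRect((p[:,:2]*1000).astype(np.float32)),p[:,2].mean())
    if c=="side": save("s3.png",cv2.resize(im[130:370,200:480],None,fx=2,fy=2))
s=robot.read_state();print(s["tool_pos"],s["t"])
E
```

```text
side dish 607 ((592.52197265625, -319.822509765625), (59.467342376708984, 57.83140182495117), 58.62997817993164) 0.020430155802204704
side vial 98 ((676.19775390625, -6.1356658935546875), (32.68968200683594, 24.650299072265625), 44.122798919677734) 0.061541547310333594
side socket 410 ((457.1075134277344, -367.6517639160156), (57.38642501831055, 58.799041748046875), 84.75193786621094) 0.01664062220897207
scene dish 198 ((597.4454345703125, -328.2899169921875), (59.54185104370117, 43.38951873779297), 4.068871021270752) 0.02238591244247621
scene vial 122 ((677.904541015625, -5.125093460083008), (27.546098709106445, 27.5444393157959), 41.705299377441406) 0.06389414909942279
[ 0.67647291 -0.00844384  0.14096809] 23.775
```

View pics/s3.png

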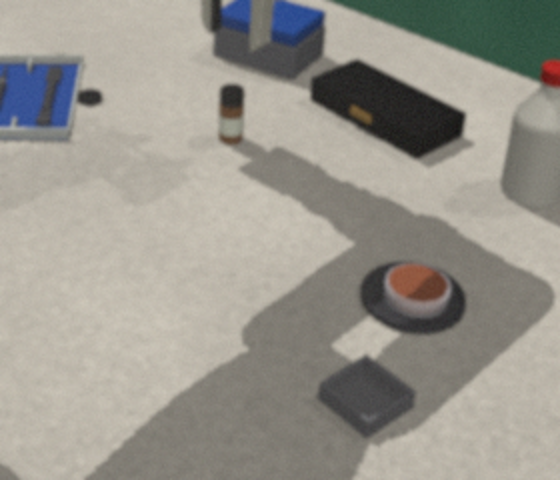

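The dish sits in the saucer (crop 415,290). The vial is upright (231,115) and the socket is at (366,395). Now I grasp the vial.

Request:
move_arm --deltas '[0.001,-0.003,0.05,0,0,0,0.6,0.001,-0.003,0.09,0,0,0,0.6,0.001,-0.003,0.107,0,0,0,0.6,0.001,-0.003,0.107,0,0,0,0.6,0.001,-0.003,0.107,0,0,0,0.15,0.001,-0.003,0.107,0,0,0,0.15,0.001,-0.003,0.107,0,0,0,0.15,0.001,-0.003,0.107,0,0,0,0.15,0.001,-0.003,0.08,0,0,0,0.15,0.001,-0.003,0.05,0,0,0,0.15,0.001,-0.003,0.03,0,0,0,0.15,0.001,-0.003,0.03,0,0,0,0.15]'

```text
t: 25.28
tool_pos: [0.6792, -0.0035, 0.1134]
orientation: [3.141, 0.003, 0.006]
force: [0.0, -0.7, -0.6]
opening: 0.0277
gripper_force: 20.0
```

Request:
move_arm --deltas '[-0.22,0.362,0,0,0,0,0.15,-0.22,0.362,0,0,0,0,0.15,-0.22,0.362,0,0,0,0,0.15,-0.22,0.362,0,0,0,0,0.15,-0.22,0.362,0,0,0,0,0.15,-0.22,0.362,0,0,0,0,0.15,-0.22,0.362,0,0,0,0,0.15,-0.22,0.362,0,0,0,0,0.15,-0.22,0.362,0,0,0,0,0.15,-0.22,0.362,0.02,0,0,0,0.15,-0.22,0.362,0.03,0,0,0,0.15,-0.22,0.362,0.03,0,0,0,0.15]'

```text
t: 26.78
tool_pos: [0.4578, -0.3641, 0.0789]
orientation: [-3.139, -0.005, 0.004]
force: [0.5, 0.0, 0.0]
opening: 0.0279
gripper_force: 20.0
```

Request:
move_arm --deltas '[0,0.002,0,0,0,0,0.15,0,0.002,0.015,0,0,0,0.15,0,0.002,0.03,0,0,0,0.15,0,0.002,0.036,0,0,0,0.15,0,0.002,0.038,0,0,0,0.15,0,0.002,0.038,0,0,0,0.15]'

```text
t: 27.52
tool_pos: [0.4585, -0.368, 0.0432]
orientation: [3.142, 0.003, 0.0]
force: [-0.3, 0.5, -1.0]
opening: 0.0276
gripper_force: 20.0
```

Request:
move_arm --deltas '[0,0,0.002,0,0,0,0.15,0,0,0.0035,0,0,0,0.15,0,0,0.0045,0,0,0,0.15,0,0,0.0045,0,0,0,0.15]'

```text
t: 28.02
tool_pos: [0.4588, -0.3682, 0.0403]
orientation: [3.141, 0.003, 0.001]
force: [-3.8, 3.5, 12.0]
opening: 0.0275
gripper_force: 20.0
```

Request:
move_arm --deltas '[0,0,-0.001,0,0,0,0.15,0,0,-0.001,0,0,0,0.5,0,0,-0.001,0,0,0,0.5,0,0,-0.001,0,0,0,0.5,0,0,-0.001,0,0,0,0.5,0,0,-0.05,0,0,0,0.5,0,0,-0.11,0,0,0,0.5,0.03,-0.06,-0.16,0,0,0,0.5,0.06,-0.12,-0.18,0,0,0,0.5,0.09,-0.18,-0.18,0,0,0,0.5,0.09,-0.2,-0.18,0,0,0,0.5,0.09,-0.2,-0.18,0,0,0,0.5]'

```text
t: 29.52
tool_pos: [0.5491, -0.1645, 0.2191]
orientation: [-3.141, -0.01, -0.002]
force: [-0.0, -1.7, -0.1]
opening: 0.0468
gripper_force: 0.0
```

```bash
python3 tray.py t4.png; python3 - <<'E'
from h import *
im,d,K,T=cam("side");W=cloud(d,K,T)
for n,(x,y,a,b,z0,z1) in {"vial":(.458,-.367,.05,.05,.055,.085)}.items():
    m=(abs(W[...,0]-x)<a)&(abs(W[...,1]-y)<b)&(W[...,2]>z0)&(W[...,2]<z1);p=W[m]
    print(len(p),cv2.minAreaRect((p[:,:2]*1000).astype(np.float32)) if len(p)>5 else "",p[:,2].max())
a=cv2.resize(im[200:370,100:480],None,fx=1.6,fy=1.6);b=cv2.imread("pics/t4.png")[::2,::2,::-1]
o=np.zeros((a.shape[0]+250,a.shape[1],3),np.uint8);o[:a.shape[0]]=a;o[a.shape[0]:,:250]=b;save("f.png",o)
E
```

```text
[ 0.54849068 -0.16633463  0.21877877] [3.14128653e+00 7.78829371e-03 3.32299987e-04] [-0.38  0.06  1.58 -0.    1.5   1.18] 29.575
273 ((455.30419921875, -369.5712585449219), (27.655412673950195, 27.724273681640625), 85.15512084960938) 0.07109901745675418
```

View pics/f.png

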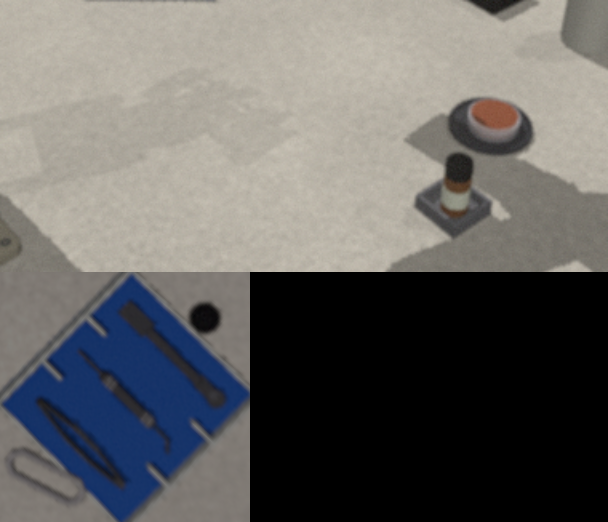

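The vial stands upright in the socket (456,190), the dish is in the saucer (493,120), and all three instruments are in their bays in order. I hand it in.

```bash
python3 -c "
from plant import robot
print(robot.close_job())"
```

```text
the job is handed in; nothing more can be done
None
```

The bench is cleared and the job handed in at about 30 s: forceps, probe and spatula lie in their bays in order from the loop end, the dish is lid up in the saucer, and the vial stands in the socket; the judged result was not reported back.

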